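Open the finished waffle maker and hold its lid up

ROBOT

A 6-joint arm with a two-finger parallel gripper is mounted at the origin on the work surface. World frame = base frame: x ahead of the robot, y to its left, z up, the work surface at z = 0. Lengths are in m, angles in rad, forces in N, time in s.
With the tool pointing down it reaches from about 0.325 to 0.775 m from the base axis. Payload 5.5 kg.
Tool frame: the origin (TCP) lies between the finger pads; the fingertips stand 8 mm ahead of it and the grasp point (between the pads) lies 11 mm behind it (tcp_to_tips is the distance from the TCP to the fingertips, in m); z points along the fingers, y is the line along which they close (so a half turn about z gives the same grasp; the last joint's range is limited). The gripper opens to 88 mm and grips with 3 to 60 N. Pads are 20 mm wide; open, the fingers measure 115 mm over their backs; the gripper's body (75 mm by 178 mm) begins 61 mm behind the grasp point.
Start: joints at [1.153, 0.091, 1.231, -0, 1.82, -0.057], TCP at [0.212, 0.561, 0.202] pointing down, gripper open.
Joint ranges: [-2.87, 2.87], [-0.86, 2.18], [0.17, 2.46], [-1.51, 4.65], [0.06, 2.69], [-2.65, 2.65]. Speed limits (rad/s): [2.57, 2.57, 3.01, 3.14, 3.14, 3.14].

INTERFACE

Orientations are given as a unit quaternion [w, x, y, z].
In Python, from bench import * gives the robot as it stands. Calls block until the motion is done:
- move_to(position, orientation): joint-space move of the TCP to a pose.
- move_l(position, speed=0.15, orientation=None): straight line of the TCP; orientation=None keeps the orientation; speed is the mean speed in m/s.
- movej(angles): joint-space move.
- gripper_open() and close(): open the fingers fully, or close them until they stop; the grip force is fixed at half the most.
- hold(seconds).
- inverse_kinematics(position, orientation): joint angles nearest the present ones, or None.
- state(): the state.
- get_image(name): name is "scene" or "top"; returns a dict with "frame" (384x512x3 uint8, blue, green, red), "depth" (384x512 float32, m along the optical axis (not along the pixel's ray), 0 where there is no reading), "camera_matrix" (3x3 intrinsics, pixels), "view" (4x4, takes a point from world to camera coordinates). Camera axes: x right, y up, looking along -z (the intrinsics and any distortion apply to the point x, -y, -z); pixel columns grow to the right and rows downward; lengths in m; the calibration is good to about 2 mm. A picture is of the moment at which its call begins.
A pose or a line that the arm cannot do raises IKError and nothing moves.
- job_done(): hands the job in; it is judged then, once.
The state is a dict: "time": time; "joint_pos": joint angles; "dq": joint speeds; "joint_torque": joint torques, N m; "ee_pos": TCP position; "ee_rot": TCP orientation; "ft_force": force on the tool from outside, world axes, zero at the start; "moment": the same for the moment, N m; "finger_gap": finger opening in m; "finger_force": force on a finger pad.
Only numpy, scipy, OpenCV 4.12 (cv2) and the standard library are available. Lean on these libraries where they do the work, as an engineer would, in place of code of your own. Each camera call takes 0.05 s, during which the arm holds its last target. There are 200 camera calls.

TASK

The waffle maker that has the plate set in front of it is done. Pull its red latch grip sideways to the left against the spring, lift the lid by that grip to about 35 degrees, and finish while still holding the lid still up there by the grip, so that the waffle can be taken out. Leave the other waffle maker shut and do not disturb the plate, mug, bottle or spatula.

Things in the scene. Friction and masses are not known exactly. Their poses are not given: they have to be found in the camera images.
- press_left: waffle maker on the robot's left (+y), fixed: black base 230 (x) x 200 (y) mm, steel lid, top z 92. Origin: under the base's centre, on the counter. x points from its front (latch side, facing the robot) to its back, y to its left, z up; yaw varies. In this frame (mm): lid front x -115; hinge line along y at x 115, z 60; steel keeper hook x -143 to -113, y -36 to -8, z up to 53.
- grip_left: red upright latch grip in front of that lid, by which the lid is pulled and lifted: 26 (x) x 14 (y) x 52 (z) mm; origin 6 mm above its centre. Shut, the origin is at x -150, y 0, z 107 mm in the waffle maker's frame; its axes tilt with the lid. Pinch it across its 14 mm (y) from above; it stands on a black carriage 26 mm wide, top 78 mm above the counter.
- latch_left (a joint): slide of the grip and its bolt along the waffle maker's +y (to the left seen from the robot), m: 0 latched, 0.018 end stop. The spring takes 4 N to start, 10.5 N at the end, and returns it when let go. With the lid down the bolt is under the keeper hook, and the lid cannot open, until the slide passes 0.012. Once the lid is above 0.1 rad it may spring back.
- lid_left (a joint): lid angle, rad: 0 shut, grows as the front edge rises about the hinge at the back, stop at 1.3. The lid (0.4 to 0.8 kg) falls shut when let go; 2 to 4 N at the grip lift it. The grip's origin moves on an arc about the hinge line, radius 269 mm, and leans back with the lid (it can turn between the finger pads).
- setting_left (a point): point on the counter at x -270 mm, y 0 in that waffle maker's frame, in front of it: the place setting, where either the plate or the mug stands, within 30 mm.
- press_right: waffle maker on the robot's right (-y), fixed: black base 230 (x) x 200 (y) mm, steel lid, top z 92. Origin: under the base's centre, on the counter. x points from its front (latch side, facing the robot) to its back, y to its left, z up; yaw varies. In this frame (mm): lid front x -115; hinge line along y at x 115, z 60; steel keeper hook x -143 to -113, y -36 to -8, z up to 53.
- grip_right: red upright latch grip in front of that lid, by which the lid is pulled and lifted: 26 (x) x 14 (y) x 52 (z) mm; origin 6 mm above its centre. Shut, the origin is at x -150, y 0, z 107 mm in the waffle maker's frame; its axes tilt with the lid. Pinch it across its 14 mm (y) from above; it stands on a black carriage 26 mm wide, top 78 mm above the counter.
- latch_right (a joint): slide of the grip and its bolt along the waffle maker's +y (to the left seen from the robot), m: 0 latched, 0.018 end stop. The spring takes 4 N to start, 10.5 N at the end, and returns it when let go. With the lid down the bolt is under the keeper hook, and the lid cannot open, until the slide passes 0.012. Once the lid is above 0.1 rad it may spring back.
- lid_right (a joint): lid angle, rad: 0 shut, grows as the front edge rises about the hinge at the back, stop at 1.3. The lid (0.4 to 0.8 kg) falls shut when let go; 2 to 4 N at the grip lift it. The grip's origin moves on an arc about the hinge line, radius 269 mm, and leans back with the lid (it can turn between the finger pads).
- setting_right (a point): point on the counter at x -270 mm, y 0 in that waffle maker's frame, in front of it: the place setting, where either the plate or the mug stands, within 30 mm.
- plate: blue dessert plate, 150 mm across, 18 mm high, standing in front of one of the two waffle makers. Origin: centre of its underside.
- mug: terracotta-brown mug, 76 mm across, 85 mm high, standing in front of the other waffle maker. Origin: centre of its underside.
- bottle: amber syrup bottle, 60 mm across, 170 mm high, standing on the counter left of the waffle makers. Origin: centre of its underside.
- spatula: spatula with a wooden handle, 280 mm long, lying on the counter right of the waffle makers. Origin: underside, near its middle.
Mind the look-alikes: they are no part of the job. What is meant by the plate is not orange or yellow, and is the larger of those in its own colour.

How it is judged:
By the outcome, as a careful person would: the job done as asked, in the order asked, and still so for the second after the job is handed in, while the arm keeps its last pose, push and grip.
It also fails if it takes over 35 s, if anything falls off the work surface, if the arm or the gripper's body presses on something with over 40 N, if the wrist force passes 120 N, or if a joint passes its speed limit or range.

## Working session

There is one attempt and no reset: what is moved stays moved. The work goes in short steps, each a Python script; the robot and the scene stay as the last script left them, time stands still between calls to the robot, and variables do not carry over. Pictures are saved under pics/ and viewed, at most 10 in all, crops included, and the job is handed in when it is done.

```bash
mkdir -p pics; python3 - <<'E'
from bench import *
import numpy as np,cv2
for n in("top","scene"):
    d=get_image(n); np.savez(n+".npz",**d); cv2.imwrite(f"pics/{n}0.png",d["frame"]); print(n,d["camera_matrix"],d["view"],(d["depth"]>0).mean())
    print([k for k in d])
s=state();print(s)
E
```

```text
top [[476.36603954   0.         256.03267398]
 [  0.         476.36603954 191.09481441]
 [  0.           0.           1.        ]] [[ 1.69081480e-02 -9.99857041e-01  1.09354630e-04 -9.58627944e-03]
 [ 9.89043448e-01  1.67413257e-02  1.46672374e-01 -5.13690912e-01]
 [-1.46653237e-01 -2.37180174e-03  9.89185121e-01 -1.62808574e+00]
 [ 0.00000000e+00  0.00000000e+00  0.00000000e+00  1.00000000e+00]] 0.9961649576822916
['frame', 'depth', 'camera_matrix', 'view']
scene [[367.99105064   0.         249.6559377 ]
 [  0.         367.99105064 192.1331701 ]
 [  0.           0.           1.        ]] [[ 0.28085283  0.95974903  0.00186934 -0.1411124 ]
 [-0.60663266  0.17600986  0.77525309  0.25373943]
 [ 0.74371937 -0.21886602  0.63164797 -1.58459604]
 [ 0.          0.          0.          1.        ]] 0.9956614176432291
['frame', 'depth', 'camera_matrix', 'view']
{'time': 0.1, 'joint_pos': array([ 1.15330748e+00,  9.17858503e-02,  1.23175451e+00, -7.83484408e-06,
        1.81982047e+00, -5.67424286e-02]), 'dq': array([ 0.00111407, -0.00172268, -0.00219658, -0.00098072, -0.00028786,
        0.00203618]), 'joint_torque': array([ 1.87627855e-03, -4.47858703e+01, -4.07567954e+01,  6.99177082e-02,
        2.84378207e-02, -8.68825464e-05]), 'ee_pos': array([0.21168686, 0.56108803, 0.20122482]), 'ee_rot': array([-2.03980885e-04,  1.79397617e-01,  9.83776252e-01, -8.60242168e-04]), 'ft_force': array([-0.52049928,  0.43546887, -0.85131742]), 'moment': array([ 0.03009506,  0.04925959, -0.0315967 ]), 'finger_force': 0.0, 'finger_gap': 0.08756405941111195}
```

View pics/top0.png

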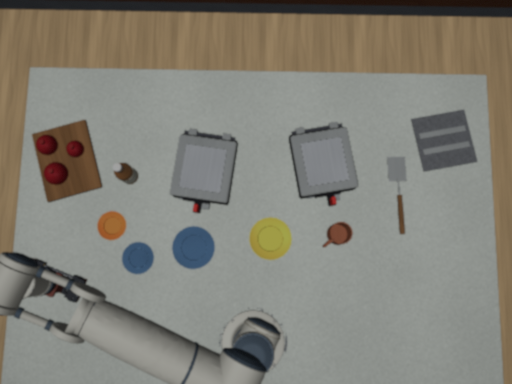

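View pics/scene0.png

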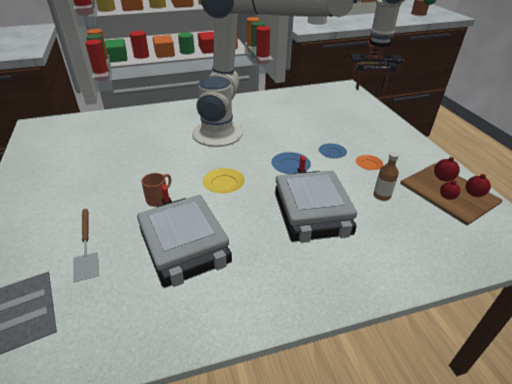

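The top view shows the large blue plate at (193,247) in front of the left press, whose lid is at (205,168) and grip at (198,207). The mug at (339,233) stands in front of the right press. The small blue, orange and yellow plates are decoys. So the target is the left press, and I'll measure it now.

```bash
cat > h.py <<'E'
import numpy as np,cv2
def cloud(d):
    K=d["camera_matrix"];V=d["view"];D=d["depth"]
    v,u=np.mgrid[:384,:512]
    c=np.stack([(u-K[0,2])/K[0,0]*D,-(v-K[1,2])/K[1,1]*D,-D],-1)
    return (c-V[:3,3])@V[:3,:3]   # R^T(c-t)
def red(d):
    h=cv2.cvtColor(d["frame"],cv2.COLOR_BGR2HSV)
    return ((h[...,0]<7)|(h[...,0]>172))&(h[...,1]>140)&(h[...,2]>60)
E
python3 - <<'E'
from h import *
T=dict(np.load("top.npz"));S=dict(np.load("scene.npz"))
P=cloud(T);u=np.arange(512)[None];v=np.arange(384)[:,None]
roi=(u>160)&(u<245)&(v>120)&(v<222)
m=roi&(abs(P[...,2]-.089)<.012)
print("lid z",np.median(P[...,2][m]),m.sum())
n,l,st,_=cv2.connectedComponentsWithStats(m.astype(np.uint8));k=1+np.argmax(st[1:,4])
q=P[l==k][:,:2].astype(np.float32)
r=cv2.minAreaRect(q*1000);print("lid rect",r,cv2.boxPoints(r).round())
hsv=cv2.cvtColor(T["frame"],cv2.COLOR_BGR2HSV)
b=(abs(hsv[...,0].astype(int)-107)<10)&(hsv[...,1]>110)&(u>165)&(u<220)&(v>220)&(v<275)
pl=P[b];print("plate",b.sum(),np.ptp(pl,axis=0),(pl.max(0)+pl.min(0))/2)
for d,nm,R in((T,"top",roi),(S,"scene",(u>285)&(u<320)&(v>145)&(v<178))):
    g=red(d)&R;Q=cloud(d)[g];vv,uu=np.nonzero(g)
    print(nm,g.sum(),uu.min(),uu.max(),vv.min(),vv.max());print(Q[np.argsort(Q[:,2])[::-1]].round(4)[:60:3])
E
```

```text
lid z 0.09308382181287755 3621
lid rect ((559.594482421875, 183.15147399902344), (200.40342712402344, 263.2637023925781), 82.5839614868164) [[416. 101.]
 [677.  67.]
 [703. 266.]
 [442. 300.]]
plate 1215 [0.13233685 0.28677625 1.69313583] [0.31692239 0.13854159 0.83925559]
top 34 194 198 203 211
[[0.447  0.1917 0.1329]
 [0.4339 0.2014 0.13  ]
 [0.4308 0.1948 0.1294]
 [0.4375 0.2018 0.128 ]
 [0.4377 0.1954 0.127 ]
 [0.451  0.1959 0.1262]
 [0.4444 0.1991 0.1253]
 [0.4446 0.1959 0.1244]
 [0.4515 0.1931 0.1224]
 [0.4516 0.2033 0.1199]
 [0.4522 0.1904 0.1174]
 [0.4632 0.2021 0.0802]]
scene 68 300 304 156 171
[[0.4543 0.2    0.1276]
 [0.4508 0.1909 0.127 ]
 [0.4386 0.1997 0.1254]
 [0.4559 0.1996 0.1247]
 [0.442  0.1984 0.1239]
 [0.4576 0.1956 0.1226]
 [0.4593 0.1915 0.1206]
 [0.4554 0.1898 0.1183]
 [0.4569 0.1931 0.1147]
 [0.4584 0.1928 0.1117]
 [0.4571 0.1971 0.11  ]
 [0.4532 0.1921 0.1044]
 [0.4598 0.1966 0.1039]
 [0.4482 0.1909 0.1013]
 [0.4511 0.1899 0.0994]
 [0.461  0.1968 0.0965]
 [0.4583 0.1945 0.0952]
 [0.4597 0.1978 0.0914]
 [0.4527 0.1903 0.0881]
 [0.4575 0.1993 0.0855]]
```

```bash
python3 - <<'E'
from h import *
T=dict(np.load("top.npz"));S=dict(np.load("scene.npz"));P=cloud(T)
u=np.arange(512)[None];v=np.arange(384)[:,None]
roi=(u>160)&(u<245)&(v>120)&(v<222)
q=P[roi&(abs(P[...,2]-.092)<.008)][:,:2]*1000
yaw=np.radians(-7.42)
for i in range(3):
    X=np.array([np.cos(yaw),np.sin(yaw)]);Y=np.array([-X[1],X[0]])
    s=(q-[559.6,183.15])@X;t=(q-[559.6,183.15])@Y
    sl=[]
    for sg in(1,-1):
        b=[(c,np.percentile(sg*t[abs(s-c)<6],97)*sg) for c in range(-60,85,8)]
        f=np.polyfit(*np.array(b).T,1);sl.append(f)
    mid=np.mean(sl,0);yaw+=np.arctan(mid[0]);print(np.degrees(yaw),sl)
X=np.array([np.cos(yaw),np.sin(yaw)]);Y=np.array([-X[1],X[0]])
for d,R in((T,roi),(S,(u>285)&(u<320)&(v>145)&(v<178))):
    Q=cloud(d)[red(d)&R]*1000;Q=Q[Q[:,2]>95]
    a=(Q[:,:2]-[559.6,183.15]);print("grip x range",np.percentile(a@X,[3,50,97]),"y",np.percentile(a@Y,[3,50,97]),np.percentile(Q[:,2],[0,97]))
hsv=cv2.cvtColor(T["frame"],cv2.COLOR_BGR2HSV)
b=(abs(hsv[...,0].astype(int)-107)<10)&(hsv[...,1]>110)&(u>165)&(u<220)&(v>220)&(v<275)&(abs(P[...,2]-.012)<.02)
print("plate",np.percentile(P[b],[1,50,99],axis=0))
E
```

```text
-6.921146313588629 [array([1.65557331e-02, 9.23525803e+01]), array([ 8.57985539e-04, -9.32319895e+01])]
-6.927896458539557 [array([8.92755213e-03, 9.20688991e+01]), array([-9.16317664e-03, -9.34518829e+01])]
-6.926907684450261 [array([9.04326892e-03, 9.20687461e+01]), array([-9.00875420e-03, -9.34514941e+01])]
grip x range [-129.24215572 -116.24306618 -105.94638489] y [-6.2413128  -1.07876881  5.82122578] [113.25806129 132.58290344]
grip x range [-121.3963106  -104.5641649   -99.88171552] y [-6.21995515 -0.35491627  5.90329834] [ 95.079258   127.22158546]
plate [[ 0.2540517   0.15239409 -0.0035449 ]
 [ 0.31652646  0.21655351  0.00895897]
 [ 0.37940989  0.27916731  0.02167777]]
```

```bash
cat >> h.py <<'E'
YAW=np.radians(-6.93);X=np.array([np.cos(YAW),np.sin(YAW)]);Y=np.array([-X[1],X[0]])
G=np.array([.4453,.1964])
PHI=(YAW+np.pi)/2
Q=[0,np.cos(PHI),np.sin(PHI),0]
A0=np.arctan2(47,265)
def tcp(slide=0,lid=0,dz=0):
    "TCP with the grasp point at the grip's origin, tool down"
    xy=G+X*(.265-.269*np.cos(A0+lid))+Y*slide
    return [*xy,.06+.269*np.sin(A0+lid)-.011+dz]
def rep(s):
    f=s["ft_force"];print("t",round(s["time"],2),"tcp",s["ee_pos"].round(4),"fX,fY,fZ",round(f[:2]@X,1),round(f[:2]@Y,1),round(f[2],1),"gap",round(s["finger_gap"],4),"ff",round(s["finger_force"],1))
E
python3 - <<'E'
from bench import *
from h import *
p=state()["ee_pos"]
move_l([p[0],p[1],.28],.2)
move_to(tcp(dz=.12),Q)
rep(state())
move_l(tcp(dz=.045),.12);rep(state())
d=get_image("scene");np.savez("s1.npz",**d);cv2.imwrite("pics/s1.png",cv2.resize(d["frame"][90:210,230:390],None,fx=4,fy=4))
print(tcp(.016,.61),inverse_kinematics(tcp(.016,.61),Q))
E
```

```text
t 2.25 tcp [0.4453 0.197  0.2159] fX,fY,fZ 0.7 0.1 0.5 gap 0.0877 ff 0.0
t 3.02 tcp [0.4457 0.1966 0.1418] fX,fY,fZ -0.1 -0.8 -0.5 gap 0.0876 ff 0.0
[np.float64(0.5214978924060738), np.float64(0.20325630929792587), np.float64(0.23923739928807553)] [ 3.10859863e-01 -7.00595420e-03  1.26584914e+00 -4.44089210e-16
  1.88274947e+00 -1.13898515e+00]
```

View pics/s1.png

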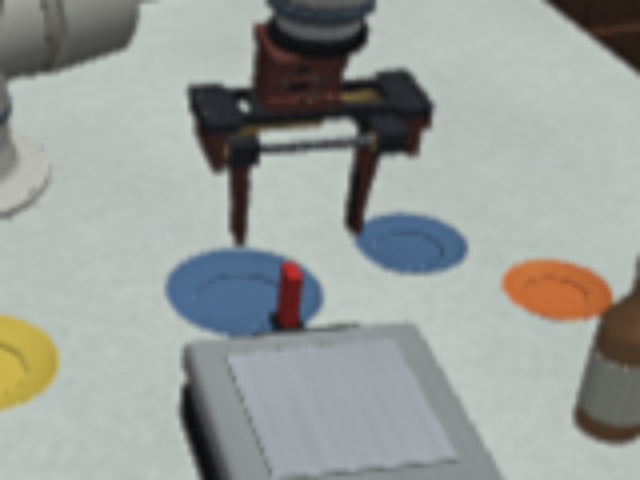

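The open fingers, at crop (240,240) and (355,230), straddle the grip at (290,290), with the gripper body across. Next: lower, close, and pull left in steps while reading the force.

```bash
python3 - <<'E'
from bench import *
from h import *
move_l(tcp(),.08);rep(state())
close();rep(state())
for s in(.006,.012,.015,.0165):
    move_l(tcp(s),.03);hold(.15);rep(state())
E
```

```text
t 3.78 tcp [0.4455 0.1964 0.096 ] fX,fY,fZ 0.5 0.2 -0.3 gap 0.088 ff 0.0
t 4.91 tcp [0.4456 0.1979 0.096 ] fX,fY,fZ 0.4 6.0 -0.9 gap 0.0136 ff 30.0
t 5.41 tcp [0.446  0.2013 0.096 ] fX,fY,fZ -0.3 -6.1 1.6 gap 0.0138 ff 30.0
t 5.91 tcp [0.4468 0.2066 0.096 ] fX,fY,fZ -0.8 -8.9 2.5 gap 0.0134 ff 30.0
t 6.31 tcp [0.4471 0.2093 0.096 ] fX,fY,fZ -1.8 -7.6 3.4 gap 0.0136 ff 30.0
t 6.71 tcp [0.4473 0.2107 0.096 ] fX,fY,fZ -1.7 -8.4 3.2 gap 0.0136 ff 30.0
```

```bash
python3 - <<'E'
from bench import *
from h import *
for s in(.0185,.0205,.0215,.0225):
    move_l(tcp(s),.03);hold(.2);st=state();rep(st)
    if st["ft_force"][:2]@Y<-14: break
d=get_image("scene");np.savez("s2.npz",**d);cv2.imwrite("pics/s2.png",cv2.resize(d["frame"][110:210,240:370],None,fx=5,fy=5))
E
```

```text
t 7.16 tcp [0.4475 0.2125 0.096 ] fX,fY,fZ -1.2 -8.9 3.1 gap 0.0137 ff 30.0
t 7.61 tcp [0.4477 0.2143 0.096 ] fX,fY,fZ -0.2 -10.3 2.4 gap 0.0137 ff 30.0
t 8.06 tcp [0.4479 0.2152 0.096 ] fX,fY,fZ -0.2 -10.6 2.4 gap 0.0138 ff 30.0
t 8.51 tcp [0.448  0.2161 0.096 ] fX,fY,fZ -0.8 -10.5 3.4 gap 0.0133 ff 30.0
```

View pics/s2.png

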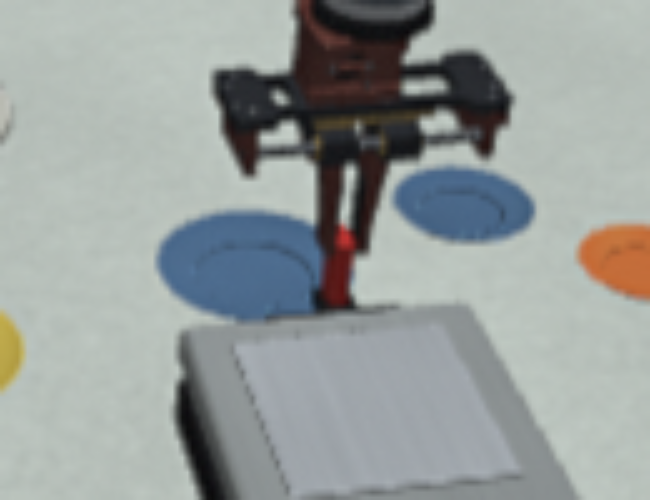

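The grip at (340,265) is between the fingers and has slid over relative to the lid. The 10.5 N reading matches the spring near its end stop. Now a small first lift with a force check.

```bash
python3 - <<'E'
from bench import *
from h import *
ok=True
for a in(.03,.07,.12):
    move_l(tcp(.0222,a),.05);st=state();rep(st)
    if abs(st["ft_force"][2])>14: ok=False;print("stuck");break
if ok:
    for a in np.radians([12,18,24,30,35]): move_l(tcp(.0215,a),.07);rep(state())
    hold(.5);rep(state())
    for n in("scene","top"):
        d=get_image(n);np.savez(n+"3.npz",**d)
        if n=="scene":cv2.imwrite("pics/s3.png",cv2.resize(d["frame"][90:250,130:390],None,fx=3,fy=3))
    print(tcp(.0215,a))
E
```

```text
t 8.87 tcp [0.4489 0.2153 0.102 ] fX,fY,fZ 1.1 -11.2 -5.2 gap 0.0138 ff 30.0
t 9.23 tcp [0.4514 0.215  0.1123] fX,fY,fZ 1.0 -11.0 -5.8 gap 0.0137 ff 30.0
t 9.65 tcp [0.455  0.2146 0.1253] fX,fY,fZ 1.4 -10.0 -5.8 gap 0.0133 ff 30.0
t 10.14 tcp [0.4631 0.213  0.148 ] fX,fY,fZ 2.3 -10.7 -5.6 gap 0.0139 ff 30.0
t 10.69 tcp [0.475  0.2115 0.1733] fX,fY,fZ 1.5 -10.6 -6.4 gap 0.0141 ff 30.0
t 11.24 tcp [0.4894 0.2098 0.1972] fX,fY,fZ 1.1 -9.2 -6.8 gap 0.0136 ff 30.0
t 11.79 tcp [0.5063 0.2077 0.2196] fX,fY,fZ 1.4 -10.9 -6.4 gap 0.0137 ff 30.0
t 12.28 tcp [0.522  0.2059 0.2369] fX,fY,fZ 1.4 -10.3 -5.8 gap 0.0136 ff 30.0
t 12.78 tcp [0.5218 0.2059 0.2367] fX,fY,fZ 0.9 -10.3 -6.2 gap 0.0136 ff 30.0
[np.float64(0.5223249726564158), np.float64(0.20869625921244406), np.float64(0.23940188428947362)]
```

View pics/s3.png

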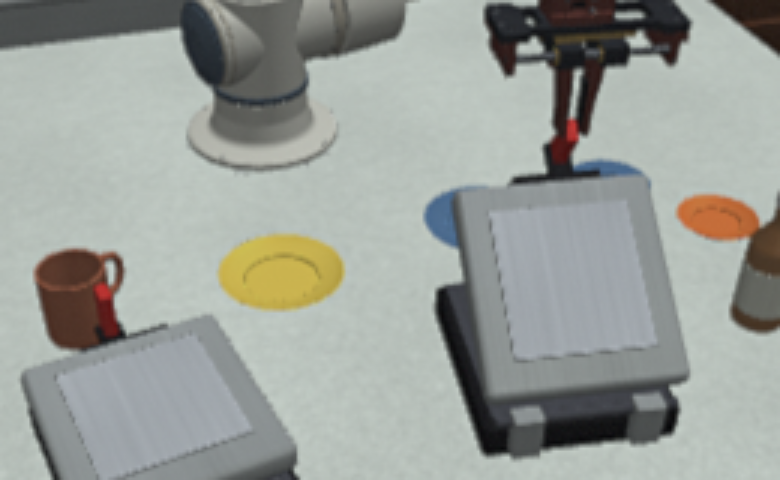

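The left lid is up at (570,280), with the grip at (565,140) between the fingers. The other press is shut and the plate and mug haven't moved. I'll check the lid angle from the depth image.

```bash
python3 - <<'E'
from h import *
u=np.arange(512)[None];v=np.arange(384)[:,None]
d=dict(np.load("scene3.npz"));P=cloud(d)
# lid's inner panel: crop (500..650,205..355)/3 + (130,90)
m=(u>300)&(u<335)&(v>162)&(v<205)
q=P[m];s=(q[:,:2]-G)@X;c=np.polyfit(s,q[:,2],1)
print("lid deg",np.degrees(np.arctan(-c[0])),"resid",np.std(q[:,2]-np.polyval(c,s)))
E
```

```text
lid deg -11.891912740397686 resid 0.03450363574057472
```

```bash
python3 - <<'E'
from h import *
d=dict(np.load("scene3.npz"));P=cloud(d);P=P[165:203,303:335].reshape(-1,3)
s=(P[:,:2]-G)@X;ok=(d["depth"][165:203,303:335].ravel()>0)&(P[:,2]>.05)&(P[:,2]<.3)
print(ok.mean(),np.percentile(P[:,2],[2,25,50,75,98]))
for i in range(5):
    A=np.c_[P[ok],];c=A.mean(0);n=np.linalg.svd(A-c,full_matrices=False)[2][2];r=(P-c)@n;ok=abs(r)<max(.006,2*np.std(r[ok]))
n*=np.sign(n[2]);print("normal",n,"lid deg",np.degrees(np.arctan2(n[:2]@X,n[2])),np.std(r[ok]),ok.mean())
E
```

```text
0.9975328947368421 [0.12540396 0.14056987 0.15628027 0.17209034 0.18698705]
normal [ 0.55075553 -0.06704372  0.83196964] lid deg 33.69839707073039 0.0017693380297163247 0.9975328947368421
```

```bash
python3 - <<'E'
from bench import *
from h import *
move_l(tcp(.0215,np.radians(36.3)),.04);hold(.8);rep(state());hold(.3);rep(state())
print(job_done())
E
```

```text
t 13.97 tcp [0.5261 0.2054 0.2409] fX,fY,fZ 0.4 -10.4 -6.6 gap 0.0139 ff 30.0
t 14.28 tcp [0.5261 0.2054 0.2409] fX,fY,fZ 0.8 -10.6 -7.1 gap 0.0136 ff 30.0
the job is handed in; nothing more can be done
None
```

The left waffle maker, the one with the blue plate in front of it, is unlatched and its lid is held still by the grip at about 35° (33.7° measured, then raised about 1.3° more), and the job is handed in with the other waffle maker shut and nothing else touched.

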